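# Spin the desk organizer until the red pot faces front

## Robot

A 6-joint arm with a two-finger parallel gripper is mounted at the origin on the work surface. World frame = base frame: x ahead of the robot, y to its left, z up, the work surface at z = 0. Lengths are in m, angles in rad, forces in N, time in s.
With the tool pointing down it reaches from about 0.25 to 0.725 m from the base axis. Payload 4 kg.
Tool frame: the origin (TCP) lies midway between the tips of the shut fingers; the grasp point (between the pads) lies 19 mm behind it; z points along the fingers, y is the line along which they close (so a half turn about z gives the same grasp; the last joint's range is limited). The gripper opens to 85 mm and grips with 20 to 120 N. Pads are 22 mm wide; open, the fingers measure 114 mm over their backs; the gripper's body (76 mm by 85 mm) begins 54 mm behind the grasp point. The pads swing forward as they close: fully open they stand 13 mm farther back than shut.
Start: joints at [-1.141, 0.241, 0.005, 1.335, 0, 1.571], TCP at [0.208, -0.455, 0.231] pointing down, gripper open.
Joint ranges: [-2.72, 2.72], [-1.05, 1.87], [-1.09, 1.28], [-1.99, 2.15], [-1.42, 1.44], [-3.14, 3.14]. Speed limits (rad/s): [2.79, 2.79, 3.14, 3.14, 3.14, 3.14].

## Interface

Orientations are given as a unit quaternion [x, y, z, w].
In Python, from workcell import bot gives the robot as it stands. The module is installed in compiled form; this text tells all that it offers.
- The arm moves only by the tool jog_arm, never from a script. Its argument "deltas" is a list of rows, each an object with "fingers": the opening, from 0 (shut) to 1 (fully open); "delta_pos": the shift along the tool's x, y, z normalised to -1 to 1, where 1 is 300 mm, a list of three; "yaw": the turn about the tool's z normalised to -1 to 1, where 1 is pi/4 rad. A call has 1 to 12 rows; each row is the pose to reach, as a shift and turn from the pose commanded when the call began, along the tool's axes at that moment; what a row does not reach only later rows make up. A row lasts 1/10 s, in which the tool goes at most 50 mm and 8.59 degrees, less where a joint would pass 70% of its speed; a pose out of reach is approached as far as the arm can. A call with a number of a shift or a turn outside -1 to 1 is refused whole. A call with a gripper value outside its range is refused whole. The fingers move at their own pace and stop on an object; the grip force is fixed at half the most. Time passes only in rows, so rows that repeat a pose let the fingers close. It gives the time, the measured TCP pose, the force, the opening and the grip force at its end, in the units of the state.
- bot.get_obs(): the state, without advancing time (a new reading comes with each control period).
- bot.camera(name): name is "scene" or "top"; returns a dict with "image" (420x560x3 uint8, red, green, blue), "range_z" (420x560 float32, m along the optical axis (not along the pixel's ray), 0 where there is no reading), "fx", "fy", "cx", "cy" (pixels), "distortion" ([k1, k2, p1, p2, k3] as OpenCV has them; the pictures are not rectified), "rvec" (rotation vector, rad) and "tvec" (3), from world to camera coordinates, as OpenCV has them. Camera axes: x right, y down, z forward; pixel columns grow to the right and rows downward; lengths in m; the calibration is good to about 2 mm. A picture is of the moment at which its call begins.
- bot.job_done(): hands the job in; it is judged then, once.
The state is a dict: "clock": time; "joint_pos": joint angles; "joint_vel": joint speeds; "tau": joint torques, N m; "eef_pos": TCP position; "tool_rot": TCP orientation; "ft_force": force on the tool from outside, world axes, zero at the start; "ft_torque": the same for the moment, N m; "grip_width": finger opening in m; "grasp_force": force on a finger pad.
Only numpy, scipy, OpenCV 4.12 (cv2) and the standard library are available. Lean on these libraries where they do the work, as an engineer would, in place of code of your own. Each camera call takes 0.05 s, during which the arm holds its last target. There are 200 camera calls.

## Task

Spin the rotating desk organizer by pushing the posts on its rim with your fingertips, until the red pot stands squarely in front, in line with the yellow arrow on the organizer's foot. Do not touch or lift the pots and the stamp on it: they stay standing in their compartments, and everything else on the desk stays where it is.

Things in the scene. Friction and masses are not known exactly. Their poses are not given: they have to be found in the camera images.
- organizer_base: Fixed black foot of the rotating desk organizer. Origin on the desk at the turning axis (z = 0). A black tongue 50 mm wide, 8 mm high, runs out along its own -x to 185 mm from the axis, with a yellow arrow on it. It may be set down at any slight yaw, its tongue roughly towards the robot.
- front_arrow (a point): The yellow arrow on the tongue of the foot: 155 mm from the axis along the foot's -x, 10 mm above the desk. It marks the organizer's front.
- carousel: The turntable: grey disc, 250 mm diameter, 22 to 34 mm above the desk, turning either way without end about the vertical axis through its origin (12 mm above the desk, z up). It carries four black compartments, one pot in each, and between them four rim posts. Drags lightly (0.12 N m, about 1 N at a post); pushed slowly, it stops within about a degree of where the push ends.
- post0 (a point): Top of upright blue finger post 0: 14 mm diameter, rising from the disc (34 mm above the desk) to 99 mm above the desk, 113 mm from the axis at 45 degrees of the turntable's own x axis. Push it sideways to spin the turntable.
- post1 (a point): Top of upright blue finger post 1: 14 mm diameter, rising from the disc (34 mm above the desk) to 99 mm above the desk, 113 mm from the axis at 135 degrees of the turntable's own x axis. Push it sideways to spin the turntable.
- post2 (a point): Top of upright blue finger post 2: 14 mm diameter, rising from the disc (34 mm above the desk) to 99 mm above the desk, 113 mm from the axis at 225 degrees of the turntable's own x axis. Push it sideways to spin the turntable.
- post3 (a point): Top of upright blue finger post 3: 14 mm diameter, rising from the disc (34 mm above the desk) to 99 mm above the desk, 113 mm from the axis at 315 degrees of the turntable's own x axis. Push it sideways to spin the turntable.
- pin_pot: THE RED POT: all-red round jar with red lid, 48 mm diameter, 58 mm high, 80 g, loose in one of the compartments. These are black open boxes 58 mm square, walls 3 mm, rim 56 mm and floor 37 mm above the desk, centred 62 mm from the axis at 0, 90, 180 and 270 degrees of the turntable; they reach 96 mm from the axis. Origin at the centre of its underside, z up.
- glue_pot: White round jar with blue lid, 48 mm diameter, 58 mm high, loose in another compartment. Origin at the centre of its underside, z up.
- clip_pot: Green glass round jar with black lid, 48 mm diameter, 52 mm high, loose in another compartment. Origin at the centre of its underside, z up.
- stamp: Wooden round hand stamp, 48 mm diameter foot, 58 mm high, loose in another compartment. Origin at the centre of its underside, z up.
- mug: White mug, 80 mm diameter, 92 mm high, loose on the desk to the robot's right. Bystander. Origin under its centre.
- tape_roll: Amber tape roll lying flat, 90 mm diameter, 24 mm high, loose on the desk to the right. Bystander. Origin under its centre.
- stapler: Blue and black stapler, 140 x 36 x 53 mm (long along its x), loose on the desk to the left. Bystander. Origin under its centre.
- book: Green book lying flat, 154 x 104 x 25 mm, loose on the desk to the left. Bystander. Origin under its centre.
Mind the look-alikes: they are no part of the job. Leave any turquoise look-alike of the stamp alone.

How it is judged:
At the end, for the whole second after the job is handed in: The red pot's centre is on the arrow's side, within 10 mm of the line from the axis through the arrow (about 9 degrees of turn); the turntable is still; pots and stamp stand upright on their compartment floors; mug, tape roll, stapler and book have moved under 20 mm (y of pin_pot in the frame of organizer_base between -0.01 and 0.01 m and x of pin_pot in the frame of organizer_base below -0.05 m and angular speed of carousel below 0.05 rad/s and angle between each of pin_pot, glue_pot, clip_pot, stamp's own z axis and vertical below 0.12 rad and z of each of pin_pot, glue_pot, clip_pot, stamp in the frame of carousel below 0.033 m and horizontal distance between each of pin_pot, glue_pot, clip_pot, stamp and carousel below 0.07 m and distance of each of mug, tape_roll, stapler, book from where it was at the start of the episode below 0.02 m); the robot touches nothing.
It fails at once if the turntable is pushed with the arm or the gripper's body instead of the fingers (more than 3 N) (contact force between the arm and carousel above 3 N).
It fails at once if a pot or the stamp is touched by the robot (more than 1 N) (contact force between any of the fingers, the arm and pin_pot above 1 N or contact force between any of the fingers, the arm and glue_pot above 1 N or contact force between any of the fingers, the arm and clip_pot above 1 N or contact force between any of the fingers, the arm and stamp above 1 N).
It fails at once if a pot or the stamp is lifted out (more than 12 mm) or tipped over (angle between any of pin_pot, glue_pot, clip_pot, stamp's own z axis and vertical above 0.4 rad or z of any of pin_pot, glue_pot, clip_pot, stamp in the frame of carousel above 0.037 m).
It fails at once if the mug, tape roll, stapler or book is moved more than 30 mm (distance of any of mug, tape_roll, stapler, book from where it was at the start of the episode above 0.03 m).
It also fails if it takes over 48 s, if anything falls off the work surface, if the arm or the gripper's body presses on something with over 40 N, if the wrist force passes 120 N, or if a joint passes its speed limit or range.

## Working session

There is one attempt and no reset: what is moved stays moved. The work goes in short steps, Python scripts to look and compute and a tool call to move; the robot and the scene stay as the last step left them, time stands still between calls to the robot, and variables do not carry over. Pictures are saved under pics/ and viewed, at most 10 in all, crops included, and the job is handed in when it is done.

Besides the shell and the picture viewer there is one more tool, called as name([rows], argument=value, ...), one row to a line, values as JSON. jog_arm: Moves the arm, as the interface text tells. Scaled input: -1 to 1 covers 300 mm each way for a shift and pi/4 rad each way for a turn. Its arguments: {"type":"object","properties":{"deltas":{"type":"array","items":{"type":"object","properties":{"fingers":{"type":"number"},"delta_pos":{"type":"array","items":{"type":"number"}},"yaw":{"type":"number"}}}}},"required":["deltas"]}

```bash
mkdir -p pics
cat > h.py <<'E'
import numpy as np, cv2
from workcell import bot
def cam(n):
    c=bot.camera(n); c['K']=np.array([[c['fx'],0,c['cx']],[0,c['fy'],c['cy']],[0,0,1]]);c['D']=np.array(c['distortion'])
    c['R']=cv2.Rodrigues(np.array(c['rvec'],float))[0]; c['t']=np.array(c['tvec'],float); return c
def ray(c,uv,z):
    p=cv2.undistortPoints(np.array(uv,float).reshape(-1,1,2),c['K'],c['D']).reshape(-1,2)
    d=np.c_[p,np.ones(len(p))]@c['R']; o=-c['R'].T@c['t']
    return o+d*((z-o[2])/d[:,2])[:,None]
def save(c,f): cv2.imwrite('pics/'+f,c['image'][:,:,::-1])
def blobs(c,lo,hi,amin=15):
    h=cv2.cvtColor(c['image'],cv2.COLOR_RGB2HSV); m=cv2.inRange(h,np.array(lo),np.array(hi))
    n,l,s,ce=cv2.connectedComponentsWithStats(m)
    return [(s[i,4],ce[i],s[i,:4]) for i in range(1,n) if s[i,4]>=amin]
E
python3 - <<'E'
from h import *
for n in('top','scene'):
    c=cam(n); save(c,n+'1.png'); print(n,-c['R'].T@c['t'])
    for nm,lo,hi,z in(('red',(0,150,80),(8,255,255),.095),('red2',(172,150,80),(180,255,255),.095),('yel',(22,130,130),(35,255,255),.01),('blue',(100,130,60),(125,255,255),.099)):
        for a,ce,b in blobs(c,lo,hi): print(nm,a,ce.round(1),b,ray(c,[ce],z)[0].round(4))
o=bot.get_obs();print(o['eef_pos'],o['tool_rot'],o['clock'])
E
```

```text
top [0.31837814 0.02225284 1.13968174]
red 176 [282.  223.3] [275 216  15  15] [ 0.4899 -0.0181  0.095 ]
blue 203 [288.3 177.5] [280 170  17  16] [ 0.6085 -0.0487  0.099 ]
blue 17 [250.4 225.9] [249 224   4   5] [0.4918 0.0634 0.099 ]
blue 20 [311.6 234.4] [310 232   5   6] [ 0.452  -0.0899  0.099 ]
blue 435 [117.2 280.8] [113 257  10  49] [0.3898 0.4138 0.099 ]
scene [1.11882733 0.56965674 1.012385  ]
red 40 [284.   15.4] [276  12  17   8] [-0.2396 -0.6536  0.095 ]
red 110 [272.6 188. ] [266 182  15  12] [ 0.4918 -0.0185  0.095 ]
yel 193 [104.6 108. ] [70 87 69 43] [ 0.5682 -0.7684  0.01  ]
yel 18 [280.2 180.3] [277 177   7   7] [ 0.3944 -0.0788  0.01  ]
yel 60 [541.5 330.2] [524 322  35  21] [0.3256 0.6925 0.01  ]
yel 95 [500.  369.3] [478 344  46  52] [0.4807 0.6669 0.01  ]
blue 160 [233.4 205.3] [226 199  16  13] [ 0.6123 -0.0472  0.099 ]
blue 21 [242.  227.1] [240 225   5   5] [0.6476 0.0223 0.099 ]
blue 484 [431.3 272.5] [413 255  38  37] [0.4315 0.439  0.099 ]
[ 0.20809373 -0.4540176   0.23050018] [ 9.76998766e-01  2.13242857e-01 -2.11816046e-04 -9.21679997e-04] 0.1
```

View pics/top1.png

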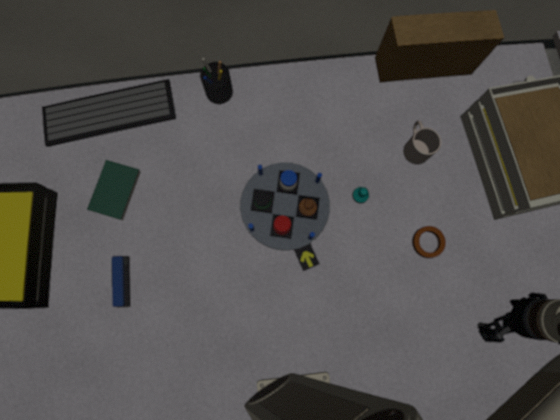

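View pics/scene1.png

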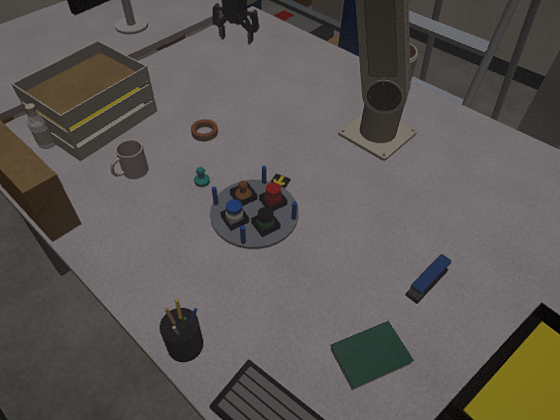

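The red pot at (282,223) in the top view stands about 30° clockwise of the arrow at (307,258). The posts are blue, and the turquoise look-alike at (361,194) is to the right. Next I'll refine the axis and the arrow direction.

```bash
cat >> h.py <<'E'
def meas(verbose=1):
    A=[]
    for n in('top','scene'):
        c=cam(n)
        y=[b for b in blobs(c,(20,110,60),(36,255,255),12) if np.hypot(*(ray(c,[b[1]],.01)[0][:2]-[.4,-.075]))<.05]
        r=[b for b in blobs(c,(0,130,50),(9,255,255),40) if np.hypot(*(ray(c,[b[1]],.095)[0][:2]-[.55,-.033]))<.1]
        P=[]
        for b in blobs(c,(100,90,30),(130,255,255),4):
            p=ray(c,[b[1]],.085)[0][:2]
            if .085<np.hypot(*(p-[.549,-.033]))<.14: P.append(p)
        print(n,'arrow',[ray(c,[b[1]],.01)[0][:2].round(4) for b in y],'red',[(b[0],ray(c,[b[1]],.093)[0][:2].round(4)) for b in r],'posts',np.round(P,4).tolist())
    return c
E
python3 - <<'E'
from h import *
meas()
c=cam('top'); h=cv2.cvtColor(c['image'],cv2.COLOR_RGB2HSV)
m=cv2.inRange(h,np.array((85,80,40)),np.array((98,255,255)))
for b in blobs(c,(82,90,40),(98,255,255),20): print('turq',ray(c,[b[1]],.04)[0])
z=c['range_z']; v,u=np.mgrid[:420,:560]
p=cv2.undistortPoints(np.stack([u.ravel(),v.ravel()],1).astype(float).reshape(-1,1,2),c['K'],c['D']).reshape(-1,2)
W=(np.c_[p,np.ones(len(p))]*z.reshape(-1,1)-c['t'])@c['R']
g=(np.hypot(W[:,0]-.549,W[:,1]+.033)<.16)&(W[:,2]>.022)&(W[:,2]<.15)&(z.ravel()>0)
q=W[g][:,:2].astype(np.float32); print('disc',cv2.minEnclosingCircle(q), len(q))
g=(np.hypot(W[:,0]-.549,W[:,1]+.033)<.16)&(abs(W[:,2]-.034)<.006)
e=cv2.fitEllipse(cv2.convexHull(W[g][:,:2].astype(np.float32))); print(e)
E
```

```text
top arrow [array([ 0.4007, -0.078 ])] red [(np.int32(220), array([ 0.489 , -0.0175]))] posts [[0.6447, 0.0232], [0.6048, -0.1295], [0.4932, 0.0635], [0.4527, -0.0902]]
scene arrow [array([ 0.3963, -0.0805])] red [(np.int32(107), array([ 0.4915, -0.0199])), (np.int32(55), array([0.5162, 0.0071]))] posts [[0.4638, -0.0813], [0.6156, -0.1215], [0.503, 0.0704], [0.6536, 0.0287]]
turq [ 0.55402503 -0.2453561   0.04      ]
disc ((0.5512934327125549, -0.03321785852313042), 0.12517045438289642) 6212
((0.5514309406280518, -0.03378403186798096), (0.24644607305526733, 0.24925599992275238), 71.38975524902344)
```

jog_arm([
  {"fingers":0,"delta_pos":[0.12,-0.03,0],"yaw":0},
  {"fingers":0,"delta_pos":[0.25,-0.06,0],"yaw":0},
  {"fingers":0,"delta_pos":[0.38,-0.1,0],"yaw":-0.05},
  {"fingers":0,"delta_pos":[0.5,-0.13,0],"yaw":-0.1},
  {"fingers":0,"delta_pos":[0.64,-0.16,0],"yaw":-0.127},
  {"fingers":0,"delta_pos":[0.78,-0.2,0],"yaw":-0.127},
  {"fingers":0,"delta_pos":[0.78,-0.2,0],"yaw":-0.127},
  {"fingers":0,"delta_pos":[0.78,-0.2,0],"yaw":-0.127},
])

```text
clock: 1.05
eef_pos: [0.3965, -0.3017, 0.231]
tool_rot: [0.965, 0.263, -0.0, -0.0]
ft_force: [-0.5, -0.5, 0.4]
grip_width: 0.0001
grasp_force: 0.0
```

jog_arm([
  {"fingers":0,"delta_pos":[0.2,-0.03,0],"yaw":0},
  {"fingers":0,"delta_pos":[0.35,-0.05,0],"yaw":0},
  {"fingers":0,"delta_pos":[0.5,-0.07,0],"yaw":0},
  {"fingers":0,"delta_pos":[0.65,-0.09,0],"yaw":0},
  {"fingers":0,"delta_pos":[0.793,-0.114,0],"yaw":0},
  {"fingers":0,"delta_pos":[0.793,-0.114,0],"yaw":0},
  {"fingers":0,"delta_pos":[0.793,-0.114,0.1],"yaw":0},
  {"fingers":0,"delta_pos":[0.793,-0.114,0.18],"yaw":0},
  {"fingers":0,"delta_pos":[0.793,-0.114,0.26],"yaw":0},
  {"fingers":0,"delta_pos":[0.793,-0.114,0.33],"yaw":0},
  {"fingers":0,"delta_pos":[0.793,-0.114,0.33],"yaw":0},
])

```text
clock: 2.15
eef_pos: [0.5804, -0.1542, 0.1288]
tool_rot: [0.966, 0.26, -0.003, -0.002]
ft_force: [-0.3, -0.4, -0.3]
grip_width: 0.0003
grasp_force: 0.0
```

Run:
```python
from h import *
c=cam('scene'); o=bot.get_obs(); print(o['eef_pos'],o['tool_rot'])
cv2.imwrite('pics/s2.png',cv2.resize(c['image'][100:300,130:400,::-1],None,fx=2.9,fy=2.9))
```

```text
[ 0.58178712 -0.15427096  0.13091387] [ 9.65493022e-01  2.60419836e-01 -1.98077777e-03 -9.00414190e-04]
```

View pics/s2.png

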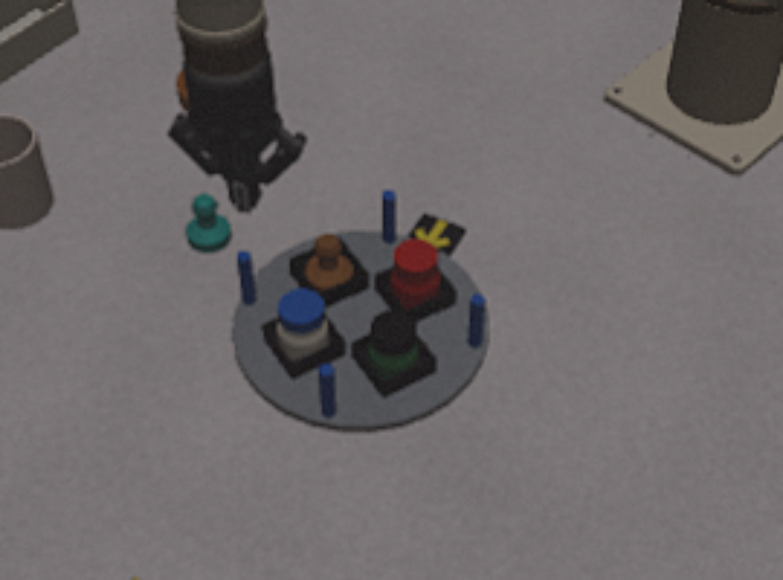

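The image shows the shut fingertips at (240,203), outside the rim and behind the right-hand post at (245,280). The knuckles are about 75 mm above the tips, so they clear the pots.

jog_arm([
  {"fingers":0,"delta_pos":[0,0,0.07],"yaw":0},
  {"fingers":0,"delta_pos":[0,0,0.14],"yaw":0},
  {"fingers":0,"delta_pos":[0,0,0.198],"yaw":0},
  {"fingers":0,"delta_pos":[0,0,0.198],"yaw":0},
  {"fingers":0,"delta_pos":[0,0,0.198],"yaw":0},
  {"fingers":0,"delta_pos":[0,0,0.198],"yaw":0},
])

```text
clock: 2.8
eef_pos: [0.5853, -0.1536, 0.075]
tool_rot: [0.965, 0.261, 0.001, 0.001]
ft_force: [0.9, 0.4, 0.2]
grip_width: -0.0001
grasp_force: 0.0
```

jog_arm([
  {"fingers":0,"delta_pos":[0.02,0,0],"yaw":0},
  {"fingers":0,"delta_pos":[0.04,0,0],"yaw":0},
  {"fingers":0,"delta_pos":[0.058,0,0],"yaw":-0.06},
  {"fingers":0,"delta_pos":[0.076,0,0],"yaw":-0.12},
  {"fingers":0,"delta_pos":[0.094,0,0],"yaw":-0.18},
  {"fingers":0,"delta_pos":[0.112,0,0],"yaw":-0.24},
  {"fingers":0,"delta_pos":[0.13,0,0],"yaw":-0.29},
  {"fingers":0,"delta_pos":[0.15,0,0],"yaw":-0.344},
  {"fingers":0,"delta_pos":[0.15,0,0],"yaw":-0.344},
  {"fingers":0,"delta_pos":[0.15,0,0],"yaw":-0.344},
])

```text
clock: 3.8
eef_pos: [0.6234, -0.1298, 0.0731]
tool_rot: [0.921, 0.389, 0.0, 0.0]
ft_force: [-0.4, 0.3, -0.2]
grip_width: 0.0001
grasp_force: 0.0
```

Run:
```python
from h import *
c=meas(); o=bot.get_obs(); print(o['eef_pos'],o['tool_rot'],o['ft_force'])
cv2.imwrite('pics/s3.png',cv2.resize(c['image'][100:300,130:400,::-1],None,fx=2.9,fy=2.9))
```

```text
top arrow [] red [(np.int32(241), array([ 0.4864, -0.0357]))] posts [[0.6259, 0.0479], [0.4679, 0.0439]]
scene arrow [array([ 0.3953, -0.0788])] red [(np.int32(125), array([ 0.4913, -0.0371]))] posts [[0.4835, -0.1063], [0.4785, 0.0506], [0.639, -0.1031], [0.6354, 0.055]]
[ 0.62302162 -0.12995773  0.07300992] [9.21198788e-01 3.89092258e-01 7.37902590e-05 5.89551843e-05] [0.40009863 0.34552047 1.24141398]
```

View pics/s3.png

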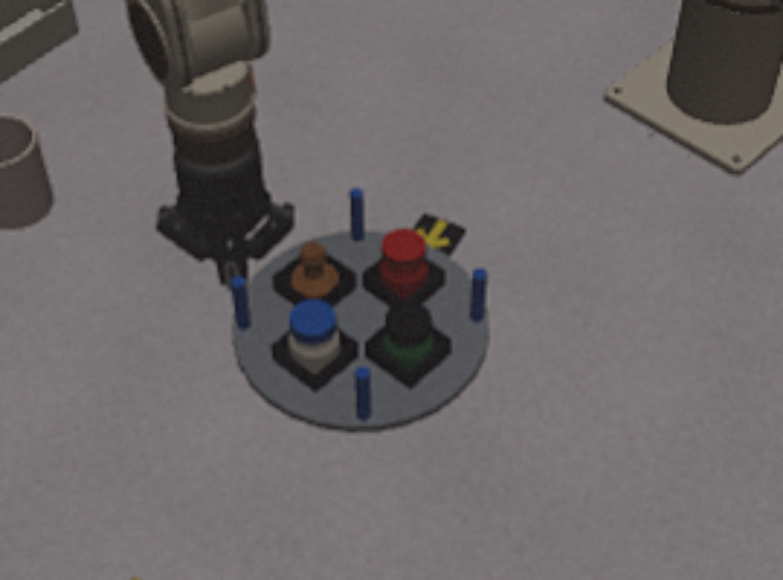

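The top end of the post is in contact with the fingertips at (235,275), and the table has turned about 16° as planned, with about 15° left. Continuing.

jog_arm([
  {"fingers":0,"delta_pos":[0.016,0,0],"yaw":-0.05},
  {"fingers":0,"delta_pos":[0.032,0.003,0],"yaw":-0.1},
  {"fingers":0,"delta_pos":[0.048,0.003,0],"yaw":-0.16},
  {"fingers":0,"delta_pos":[0.064,0.003,0],"yaw":-0.21},
  {"fingers":0,"delta_pos":[0.08,0.003,0],"yaw":-0.26},
  {"fingers":0,"delta_pos":[0.092,0.002,0],"yaw":-0.3},
  {"fingers":0,"delta_pos":[0.1,0,0],"yaw":-0.33},
  {"fingers":0,"delta_pos":[0.107,0,0],"yaw":-0.35},
  {"fingers":0,"delta_pos":[0.107,0,0],"yaw":-0.35},
  {"fingers":0,"delta_pos":[0.107,0,0],"yaw":-0.35},
])

```text
clock: 4.9
eef_pos: [0.6453, -0.1068, 0.0729]
tool_rot: [0.859, 0.512, 0.0, -0.0]
ft_force: [0.2, 1.0, 1.0]
grip_width: 0.0001
grasp_force: 0.0
```

Run:
```python
from h import *
c=meas(); o=bot.get_obs(); print(o['eef_pos'],o['tool_rot'],o['ft_force'])
```

```text
top arrow [] red [(np.int32(51), array([ 0.4902, -0.0347]))] posts [[0.6025, 0.0639], [0.4517, 0.0205]]
scene arrow [array([ 0.3974, -0.0804])] red [(np.int32(119), array([ 0.49  , -0.0528])), (np.int32(48), array([ 0.5174, -0.0255]))] posts [[0.5054, -0.1236], [0.4612, 0.0276], [0.6555, -0.0806], [0.6117, 0.0712]]
[ 0.64526768 -0.10689014  0.07292614] [ 8.59113049e-01  5.11785836e-01  9.22217589e-05 -1.36335522e-04] [0.46182789 0.66624715 0.27091988]
```

jog_arm([
  {"fingers":0,"delta_pos":[-0.04,0.02,0],"yaw":0},
  {"fingers":0,"delta_pos":[-0.08,0.05,0],"yaw":0},
  {"fingers":0,"delta_pos":[-0.08,0.05,-0.12],"yaw":0},
  {"fingers":0,"delta_pos":[-0.08,0.05,-0.26],"yaw":0},
  {"fingers":0,"delta_pos":[-0.08,0.05,-0.4],"yaw":0},
  {"fingers":0,"delta_pos":[-0.2,0.1,-0.5],"yaw":0},
  {"fingers":0,"delta_pos":[-0.35,0.1,-0.5],"yaw":0},
  {"fingers":0,"delta_pos":[-0.5,0.1,-0.5],"yaw":0},
  {"fingers":0,"delta_pos":[-0.65,0.1,-0.5],"yaw":0},
  {"fingers":0,"delta_pos":[-0.8,0.1,-0.5],"yaw":0},
  {"fingers":0,"delta_pos":[-0.8,0.1,-0.5],"yaw":0},
  {"fingers":0,"delta_pos":[-0.8,0.1,-0.5],"yaw":0},
])

```text
clock: 6.2
eef_pos: [0.5562, -0.3349, 0.2229]
tool_rot: [0.86, 0.51, 0.0, 0.0]
ft_force: [0.4, 0.5, -0.7]
grip_width: -0.0002
grasp_force: 0.0
```

Run:
```python
from h import *
meas(); c=cam('top'); o=bot.get_obs(); print(o['eef_pos'],o['joint_vel'])
cv2.imwrite('pics/t4.png',cv2.resize(c['image'][130:300,190:400,::-1],None,fx=3.5,fy=3.5))
```

```text
top arrow [array([ 0.4008, -0.0781])] red [(np.int32(221), array([ 0.4888, -0.0505]))] posts [[0.6462, -0.0869], [0.6027, 0.064], [0.4956, -0.131], [0.4518, 0.0204]]
scene arrow [array([ 0.3974, -0.0804])] red [(np.int32(118), array([ 0.4907, -0.0529]))] posts [[0.5054, -0.1236], [0.4619, 0.0279], [0.6566, -0.079], [0.6117, 0.0712]]
[ 0.5578451  -0.33196436  0.22289618] [ 0.01988901 -0.00156266 -0.00236339 -0.00012505 -0.00149824  0.00073844]
```

View pics/t4.png

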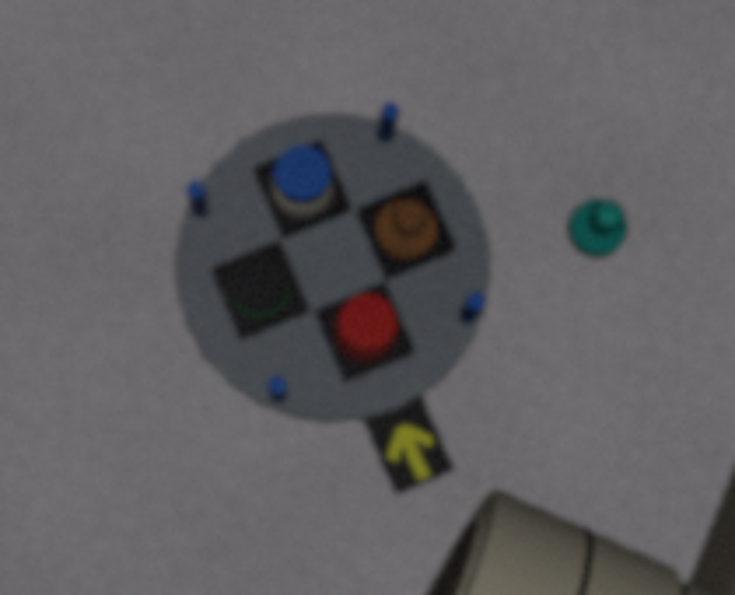

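The red pot at (368,325) lines up with the arrow at (411,450) and the axis at about (333,268), within roughly 1 mm. All pots stand in their compartments and the arm is clear.

```bash
python3 -c "
from workcell import bot
print(bot.job_done())"
```

```text
the job is handed in; nothing more can be done
None
```

I turned the organizer about 31° by one post, so the red pot now stands within about 1 mm of the arrow line by camera measurement. All four items stood in their compartments, the arm was clear, and I handed the job in about 6 s in; it returned no verdict.

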